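# Find the heaviest unlabelled tin by hefting

### The arm

A 6-joint arm with a two-finger parallel gripper is mounted at the origin on the work surface. World frame = base frame: x ahead of the robot, y to its left, z up, the work surface at z = 0. Lengths are in m, angles in rad, forces in N, time in s.
With the tool pointing down it reaches from about 0.4 to 0.925 m from the base axis. Payload 12.5 kg.
Tool frame: the origin (TCP) lies midway between the tips of the shut fingers; the grasp point (between the pads) lies 19 mm behind it (manip.grip_depth is the distance from the TCP to the grasp point, in m); z points along the fingers, y is the line along which they close (so a half turn about z gives the same grasp; the last joint's range is limited). The gripper opens to 95 mm and grips with 3 to 60 N. Pads are 20 mm wide; open, the fingers measure 119 mm over their backs; the gripper's body (75 mm by 180 mm) begins 59 mm behind the grasp point.
Start: joints at [-1.437, 0.491, 1.559, -0, 1.092, -0.106], TCP at [0.148, -0.607, 0.215] pointing down, gripper open.
Joint ranges: [-3.1, 3.1], [-0.84, 2.19], [0.05, 2.79], [-1.13, 4.28], [0.06, 2.93], [-2.69, 2.69]. Speed limits (rad/s): [2.22, 2.22, 2.79, 3.14, 3.14, 3.14].

### API

Orientations are given as a unit quaternion [x, y, z, w].
In Python, from cell import manip gives the robot as it stands.
- The arm moves only by the shell command python3 -m pendant 'ROWS' [OPENING]. ROWS is JSON, a list of rows, each a list of 6 numbers: the shift along the tool's x, y, z in mm, then the turn, a rotation vector about the tool's x, y, z in degrees. A call has 1 to 12 rows; each row shifts and turns the commanded pose from where the row before left it, along the tool's axes as they then stand; what a row does not reach is not made up. A row lasts 1/8 s, in which the tool goes at most 62.5 mm and 10.7 degrees, less where a joint would pass 70% of its speed; a pose out of reach is approached as far as the arm can. A call is refused whole if a number of a shift passes 62.5 or a number of a turn 10.7, either way. A call with a gripper value outside its range is refused whole. OPENING is the opening, from 0 (shut) to 1 (fully open), set as the call begins (- or left out, the last holds). The fingers move at their own pace and stop on an object; the grip force is fixed at half the most. Time passes only in rows, so rows that do not move let the fingers close. It gives the time, the measured TCP pose, the force, the opening and the grip force at its end, in the units of the state.
- manip.read_state(): the state, without advancing time (a new reading comes with each control period).
- manip.get_image(name): name is "scene" or "top" or "wrist"; returns the picture (480x640x3 uint8, blue, green, red); there is no depth.
- manip.camera_info(name): a dict with "fov_y" (degrees; the focal length in pixels is half the picture's height over the tangent of half this angle, whatever the lens; pixels are square), "cx", "cy" (the principal point, pixels), "eye" and "attitude" of the camera in the world. Camera axes: x right, y down, z forward; pixel columns grow to the right and rows downward; lengths in m; the calibration is good to about 2 mm. A picture is of the moment at which its call begins: read the wrist's pose just before it. camera_info takes no time and is no camera call; for the wrist camera it gives the pose at the moment of the call.
- manip.hand_in(): hands the job in; it is judged then, once.
The state is a dict: "time": time; "q": joint angles; "qd": joint speeds; "joint_efforts": joint torques, N m; "ee_pos": TCP position; "tool_rot": TCP orientation; "ft_force": force on the tool from outside, world axes, zero at the start; "ft_torque": the same for the moment, N m; "grip_width": finger opening in m; "finger_force": force on a finger pad.
Only numpy, scipy, OpenCV 4.12 (cv2) and the standard library are available. Lean on these libraries where they do the work, as an engineer would, in place of code of your own. Each camera call takes 0.05 s, during which the arm holds its last target. There are 200 camera calls.

### The job

Three donated tins have lost their labels and look alike, but one is packed much heavier than the others: heft them one after another, going from the tray's left end (on the robot's left) to its right end, lifting each a good 5 cm off the tray and setting it back down upright in its own cell without dropping it. Then pick up the heaviest again (or keep hold of it, if it was the last) and hold it up for the packer to mark, upright, still and at least 15 cm clear of the tray: the job finishes while the gripper is holding it. The other two must stand upright in their own cells again, and the other goods on the bench are to be left where they are.

Things in the scene. Friction and masses are not known exactly. Their poses are not given: they have to be found in the camera images.
- tin_a_mid (a point): blank ribbed steel tin, closed, 62 mm in diameter and 104 mm high, standing upright in one cell of the tray; one of three that look exactly alike. The heaviest weighs 0.42 to 0.51 kg, the other two 0.15 to 0.25 kg each, and any of the three may be the heaviest. This point is its centre, 52 mm above its underside; z is its axis, upward
- tin_b_mid (a point): blank ribbed steel tin, closed, 62 mm in diameter and 104 mm high, standing upright in one cell of the tray; one of three that look exactly alike. The heaviest weighs 0.42 to 0.51 kg, the other two 0.15 to 0.25 kg each, and any of the three may be the heaviest. This point is its centre, 52 mm above its underside; z is its axis, upward
- tin_c_mid (a point): blank ribbed steel tin, closed, 62 mm in diameter and 104 mm high, standing upright in one cell of the tray; one of three that look exactly alike. The heaviest weighs 0.42 to 0.51 kg, the other two 0.15 to 0.25 kg each, and any of the three may be the heaviest. This point is its centre, 52 mm above its underside; z is its axis, upward
- tray: shallow open cardboard case tray, fixed to the bench, 130 mm (its x) by 396 mm (its y), walls 24 mm high and 3 mm thick, floor 4 mm thick; two low dividers across it make three cells in a row along its y, centred 130 mm apart at y = +130, 0 and -130 mm, one tin in each, up to 12 mm off the cell's centre. Origin under its centre, at bench height; y points along the row towards the robot's left, z up; it is turned up to 0.35 rad either way
- tray_mid (a point): centre of the tray's floor, 4 mm above the bench, at the middle cell; axes as the tray's
- big_can: larger food can with a label round it, 76 mm in diameter, 115 mm high; bystander; origin under its centre
- jar: pale jar with a dark lid, 68 mm in diameter, 120 mm high; bystander; origin under its centre
- tape_roll: roll of packing tape lying flat, 110 mm in diameter, 48 mm high; bystander; origin under its centre
- carton: small closed carton, 90 by 70 by 70 mm; bystander; origin under its centre

How it is judged:
By the outcome, as a careful person would: the job done as asked, in the order asked, and still so for the second after the job is handed in, while the arm keeps its last pose, push and grip.
It also fails if it takes over 70 s, if anything falls off the work surface, if the arm or the gripper's body presses on something with over 40 N, if the wrist force passes 120 N, or if a joint passes its speed limit or range.

## Working session

There is one attempt and no reset: what is moved stays moved. The work goes in short steps, Python scripts to look and compute and a shell command to move; the robot and the scene stay as the last step left them, time stands still between calls to the robot, and variables do not carry over. Pictures are saved under pics/ and viewed, at most 10 in all, crops included, and the job is handed in when it is done.

```bash
mkdir -p pics; ls
python3 - <<'E'
from cell import manip
import cv2
for n in ("top","scene"):
    cv2.imwrite(f"pics/{n}0.png",manip.get_image(n)); print(n,manip.camera_info(n))
s=manip.read_state();print(s)
E
```

```text
pics
top {'fov_y': 46.23595376183429, 'cx': 315.8858103346968, 'cy': 227.79377574163775, 'eye': array([ 0.43115149, -0.01925947,  1.36316327]), 'attitude': array([ 0.70716661, -0.70551758,  0.03295759, -0.03277377])}
scene {'fov_y': 42.24969013271111, 'cx': 314.6771353884062, 'cy': 246.7332631462381, 'eye': array([1.41571127, 0.88094739, 0.97082996]), 'attitude': array([ 0.3369369 ,  0.82431892, -0.42183102, -0.17038318])}
{'time': 0.1, 'q': array([-1.43663688e+00,  4.91479976e-01,  1.55939427e+00, -1.99541940e-05,
        1.09172574e+00, -1.05584488e-01]), 'qd': array([ 2.47546814e-03, -1.94540506e-05, -5.48267194e-04,  4.00289715e-04,
       -6.20692682e-05, -1.89080103e-04]), 'joint_efforts': array([ 2.33507162e-03, -6.13623261e+01, -2.58606756e+01,  6.94225612e-02,
        4.70062438e-02, -5.97930307e-05]), 'ee_pos': array([ 0.14840515, -0.60689302,  0.2141302 ]), 'tool_rot': array([ 9.92823278e-01,  1.19589649e-01, -1.60465904e-05, -5.03489951e-04]), 'ft_force': array([ 1.00269176,  0.28370646, -0.21632817]), 'ft_torque': array([ 0.018928  , -0.01940837, -0.01686959]), 'finger_force': 0.0, 'grip_width': 0.09480043208682676}
```

View pics/top0.png

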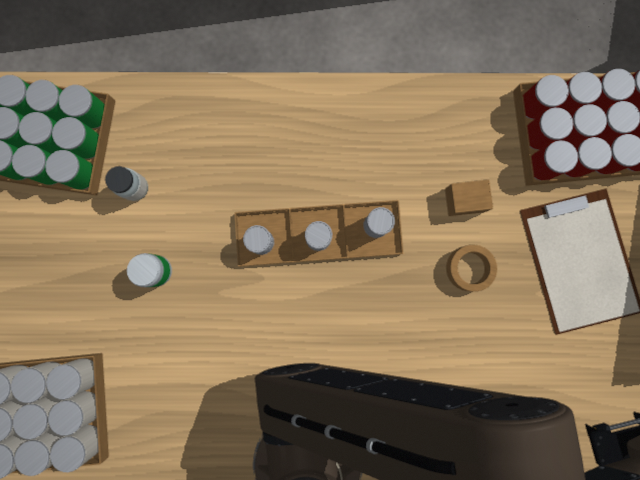

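View pics/scene0.png

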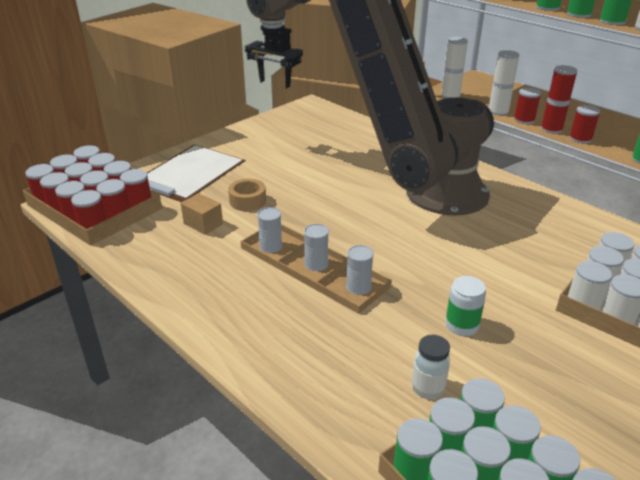

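The top view shows the tins' lids at about (257,239), (318,235) and (379,221), from the robot's left to its right. The tray corners are at about (234,215), (398,202), (402,255) and (238,267). The bystanders are well clear.

```bash
cat > h.py <<'E'
import numpy as np,cv2
from scipy.spatial.transform import Rotation as R
from cell import manip
def cast(ci,uv,z):
    f=240/np.tan(np.radians(ci["fov_y"]/2))
    d=R.from_quat(ci["attitude"]).apply([(uv[0]-ci["cx"])/f,(uv[1]-ci["cy"])/f,1])
    return ci["eye"]+d*(z-ci["eye"][2])/d[2]
def togo(p,yaw):
    """shift in tool axes (mm) from measured TCP to p, and turn about tool z (deg) to put finger line at world angle yaw"""
    s=manip.read_state(); r=R.from_quat(s["tool_rot"])
    y=r.apply([0,1,0]); a=np.degrees(yaw-np.arctan2(y[1],y[0])); a=(a+90)%180-90
    return r.inv().apply(np.array(p)-s["ee_pos"])*1000, -a, r.as_rotvec(), s["ee_pos"]
E
python3 - <<'E'
from h import *
im=cv2.imread("pics/top0.png"); ci=manip.camera_info("top")
hsv=cv2.cvtColor(im,cv2.COLOR_BGR2HSV)
m=((hsv[...,1]<60)&(hsv[...,2]>110)).astype(np.uint8)
m[:, :230]=0; m[:,405:]=0; m[:195]=0; m[275:]=0
cs,_=cv2.findContours(m,cv2.RETR_EXTERNAL,cv2.CHAIN_APPROX_NONE)
for c in cs:
    if cv2.contourArea(c)<100: continue
    e=cv2.minEnclosingCircle(c); f=cv2.fitEllipse(c)
    print(e,f,cv2.boundingRect(c),cast(ci,f[0],.108).round(4))
c=[cast(ci,p,.024) for p in [(234,215),(398,202),(402,255),(238,267)]]
print(np.round(c,3),np.mean(c,0))
d=c[0]-c[1]; print(np.linalg.norm(d),np.degrees(np.arctan2(d[1],d[0])),np.linalg.norm(c[0]-c[3]),np.linalg.norm(c[1]-c[2]))
t=np.mean(c,0);u=d/np.linalg.norm(d);print([ (t+u*k).round(3) for k in(.13,0,-.13)])
print(manip.camera_info("wrist"))
E
```

```text
((258.4102478027344, 239.46153259277344), 15.605724334716797) ((257.7630920410156, 238.639404296875), (26.18545150756836, 29.967790603637695), 101.1975326538086) (243, 225, 31, 28) [0.5235 0.1106 0.108 ]
((318.5, 234.5), 14.159902572631836) ((318.27203369140625, 234.40194702148438), (26.50441551208496, 27.155282974243164), 148.09304809570312) (305, 221, 28, 28) [ 0.5334 -0.0248  0.108 ]
((380.71429443359375, 220.4897918701172), 13.904106140136719) ((380.6966857910156, 220.42916870117188), (26.47368049621582, 27.141876220703125), 130.1303253173828) (367, 207, 28, 28) [ 0.5652 -0.1649  0.108 ]
[[ 0.586  0.177  0.024]
 [ 0.619 -0.217  0.024]
 [ 0.491 -0.225  0.024]
 [ 0.462  0.165  0.024]] [ 0.53965031 -0.02474604  0.024     ]
0.3948715794847157 94.70185608166156 0.1248973462002098 0.12756622050692587
[array([0.529, 0.105, 0.024]), array([ 0.54 , -0.025,  0.024]), array([ 0.55 , -0.154,  0.024])]
{'fov_y': 70.49608948110024, 'cx': 322.51023461880334, 'cy': 242.0113654798318, 'eye': array([ 0.21671211, -0.59001957,  0.38453103]), 'attitude': array([ 0.78026697, -0.61277659, -0.07794662,  0.098044  ])}
```

```bash
python3 -m pendant '[[0,0,0,0,0,-10.1],[0,0,0,0,0,-10.1],[0,0,0,0,0,-10.1],[0,0,0,0,0,-10.1],[0,0,0,0,0,-10.1],[0,0,0,0,0,-10.1],[0,0,0,0,0,-10.1],[0,0,0,0,0,-10.1],[0,60,0,0,0,0],[0,60,0,0,0,0],[0,60,0,0,0,0],[0,60,0,0,0,0]]' 1
python3 -m pendant '[[57,16,0,0,0,0],[57,16,0,0,0,0],[57,16,0,0,0,0],[57,16,0,0,0,0],[57,16,0,0,0,0],[57,16,0,0,0,0],[57,16,0,0,0,0],[57,16,0,0,0,0],[57,16,0,0,0,0],[57,16,0,0,0,0],[57,16,0,0,0,0],[57,16,0,0,0,0]]'
python3 -m pendant '[[0,0,0,0,0,0],[0,0,0,0,0,0]]'
python3 - <<'E'
from h import *
print(togo([.5235,.1106,.215],np.radians(4.7)), manip.read_state()["q"].round(2))
ci=manip.camera_info("wrist"); print(ci["eye"])
im=manip.get_image("wrist"); cv2.imwrite("pics/w1.png",im)
f=240/np.tan(np.radians(ci["fov_y"]/2)); r=R.from_quat(ci["attitude"])
for p in [(.5235,.1106,.108),(.5334,-.0248,.108),(.5652,-.1649,.108)]:
    v=r.inv().apply(np.array(p)-ci["eye"]); print(v[:2]/v[2]*f+[ci["cx"],ci["cy"]], 31*f/v[2]/1000)
E
```

```text
time: 1.6
ee_pos: [0.3895, -0.5877, 0.2143]
tool_rot: [0.679, 0.735, 0.0, -0.0]
ft_force: [-0.4, -0.0, 0.1]
grip_width: 0.0952
finger_force: 0.0
time: 3.1
ee_pos: [0.525, 0.1109, 0.2145]
tool_rot: [0.679, 0.735, -0.0, 0.0]
ft_force: [1.5, -0.5, -0.2]
grip_width: 0.0951
finger_force: 0.0
time: 3.35
ee_pos: [0.5247, 0.1088, 0.2143]
tool_rot: [0.678, 0.735, -0.0, -0.0]
ft_force: [0.7, 0.0, -0.5]
grip_width: 0.0951
finger_force: 0.0
(array([ 1.89302233, -1.01620463, -0.69242145]), np.float64(-0.11370687263004697), array([-2.13056496e+00, -2.30831731e+00,  1.17449577e-03]), array([0.52466381, 0.10879406, 0.21430733])) [ 0.08  0.37  1.78 -0.    1.    0.  ]
[0.51988102 0.1787306  0.38466289]
[320.6917729  238.86078167] 36.94920322352914
[319.96418082 379.35160992] 33.03961096528113
[339.97979853 497.81324369] 29.745279131668514
```

View pics/w1.png

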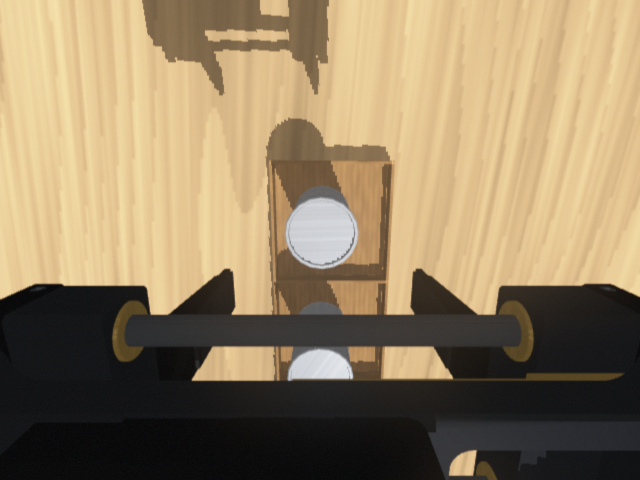

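The wrist view shows the left tin's lid at about (321,232), radius 36, against a predicted (320.7,238.9). It therefore sits a few mm further left. I'll fit the circle.

```bash
cat >> h.py <<'E'
def lid(im,ci,box):
    hsv=cv2.cvtColor(im,cv2.COLOR_BGR2HSV); x0,x1,y0,y1=box
    m=np.zeros(im.shape[:2],np.uint8)
    m[y0:y1,x0:x1]=((hsv[...,1]<60)&(hsv[...,2]>130))[y0:y1,x0:x1]
    c=max(cv2.findContours(m,cv2.RETR_EXTERNAL,cv2.CHAIN_APPROX_NONE)[0],key=cv2.contourArea)
    e=cv2.minEnclosingCircle(c); return e,cast(ci,e[0],.108)
E
python3 - <<'E'
from h import *
e,p=lid(cv2.imread("pics/w1.png"),manip.camera_info("wrist"),(270,380,170,275)); print(e,p)
p[2]=.058; print(togo(p,np.radians(4.7)))
E
```

```text
((321.1052551269531, 232.2894744873047), 36.9173698425293) [0.52350589 0.1156371  0.108     ]
(array([  7.5472835 ,  -0.56009523, 156.40622099]), np.float64(-0.18290553642263774), array([-2.13203346e+00, -2.30711134e+00,  9.30891955e-04]), array([0.52474485, 0.10820393, 0.21440778]))
```

```bash
python3 -m pendant '[[7,0,20,0,0,0],[0,0,40,0,0,0],[0,0,40,0,0,0],[0,0,30,0,0,0],[0,0,16,0,0,0],[0,0,10,0,0,0],[0,0,0,0,0,0],[0,0,0,0,0,0]]' 1
python3 - <<'E'
from h import *
print(togo([.5235,.1156,.058],np.radians(4.7)))
E
```

```text
time: 4.4
ee_pos: [0.5249, 0.1159, 0.0594]
tool_rot: [0.679, 0.735, 0.0, 0.0]
ft_force: [0.4, 0.2, -0.2]
grip_width: 0.0954
finger_force: 0.0
(array([-0.14939227, -1.37346476,  1.41935629]), np.float64(-0.1648690481064108), array([2.13115021e+00, 2.30688364e+00, 1.48842469e-03]), array([0.52485543, 0.11585747, 0.0594212 ]))
```

```bash
python3 -m pendant '[[0,0,0,0,0,0],[0,0,0,0,0,0],[0,0,0,0,0,0],[0,0,0,0,0,0],[0,0,0,0,0,0],[0,0,0,0,0,0],[0,0,0,0,0,0],[0,0,0,0,0,0]]' 0
```

```text
time: 5.4
ee_pos: [0.5243, 0.1159, 0.0587]
tool_rot: [0.679, 0.735, -0.0, -0.0]
ft_force: [-2.3, 0.4, 2.4]
grip_width: 0.0615
finger_force: 30.0
```

```bash
python3 -m pendant '[[0,0,-10,0,0,0],[0,0,-20,0,0,0],[0,0,-20,0,0,0],[0,0,-20,0,0,0],[0,0,-10,0,0,0],[0,0,0,0,0,0],[0,0,0,0,0,0],[0,0,0,0,0,0]]'
for i in 1 2 3; do python3 -m pendant '[[0,0,0,0,0,0]]' | grep -E 'ee_pos|ft_force|grip_w|finger'; done; python3 -c "
from cell import manip
print(manip.read_state()['joint_efforts'])"
```

```text
time: 6.4
ee_pos: [0.5242, 0.1158, 0.1379]
tool_rot: [0.679, 0.735, -0.0, -0.0]
ft_force: [-0.5, -0.5, -1.6]
grip_width: 0.062
finger_force: 30.0
ee_pos: [0.5243, 0.1159, 0.1382]
ft_force: [0.1, -0.0, -2.7]
grip_width: 0.0619
finger_force: 30.0
ee_pos: [0.5244, 0.1159, 0.1384]
ft_force: [-0.5, -0.3, -2.1]
grip_width: 0.0616
finger_force: 30.0
ee_pos: [0.5244, 0.1159, 0.1385]
ft_force: [-0.4, -0.2, -2.1]
grip_width: 0.0615
finger_force: 30.0
[-4.19527438e-03 -5.47717094e+01 -2.08475518e+01  5.87658514e-02
  3.47361504e-02 -2.93844232e-05]
```

The left tin weighs about 2.1 N, so it is a light one. I'll set it back gently.

```bash
python3 -m pendant '[[0,0,20,0,0,0],[0,0,25,0,0,0],[0,0,18,0,0,0],[0,0,8,0,0,0],[0,0,4,0,0,0],[0,0,3,0,0,0],[0,0,1,0,0,0],[0,0,0,0,0,0],[0,0,0,0,0,0],[0,0,0,0,0,0]]'
```

```text
time: 8.02
ee_pos: [0.5245, 0.1159, 0.0597]
tool_rot: [0.679, 0.735, 0.0, 0.0]
ft_force: [1.2, -0.3, -2.3]
grip_width: 0.0615
finger_force: 30.0
```

```bash
python3 -m pendant '[[0,0,0.7,0,0,0],[0,0,0.6,0,0,0],[0,0,0,0,0,0],[0,0,0,0,0,0]]'
```

```text
time: 8.52
ee_pos: [0.5244, 0.1159, 0.0586]
tool_rot: [0.679, 0.735, 0.0, 0.0]
ft_force: [-2.7, -0.7, 6.1]
grip_width: 0.0617
finger_force: 30.0
```

```bash
python3 -m pendant '[[0,0,0,0,0,0],[0,0,0,0,0,0],[0,0,0,0,0,0],[0,0,0,0,0,0],[0,0,-10,0,0,0],[0,0,-45,0,0,0],[0,0,-60,0,0,0],[0,0,-41,0,0,0],[-46,-1,0,0,0,0],[-50,-1,0,0,0,0],[-45,0,0,0,0,0],[0,0,0,0,0,0]]' 1
python3 -m pendant '[[0,0,0,0,0,0],[0,0,0,0,0,0]]' >/dev/null
python3 - <<'E'
from h import *
ci=manip.camera_info("wrist"); im=manip.get_image("wrist"); cv2.imwrite("pics/w2.png",im)
f=240/np.tan(np.radians(ci["fov_y"]/2)); v=R.from_quat(ci["attitude"]).inv().apply(np.array([.5334,-.0248,.108])-ci["eye"]); c=v[:2]/v[2]*f+[ci["cx"],ci["cy"]]; print(c,31*f/v[2]/1000)
x,y=c.astype(int); e,p=lid(im,ci,(x-52,x+52,y-52,y+50)); print(e,p)
p[2]=.059; print(togo(p,np.radians(4.7)))
E
```

```text
time: 10.02
ee_pos: [0.5337, -0.0272, 0.2149]
tool_rot: [0.68, 0.733, 0.0, 0.0]
ft_force: [0.4, 0.5, 0.2]
grip_width: 0.0954
finger_force: 0.0
[321.60926424 242.08246335] 36.82593091448602
((321.5, 238.5), 36.58561706542969) [ 0.53306333 -0.02171219  0.108     ]
(array([  2.1878349 ,  -0.306466  , 155.49491413]), np.float64(-0.08393359976020065), array([2.13008169e+00, 2.30899688e+00, 8.42335542e-05]), array([ 0.53352303, -0.02385946,  0.2144951 ]))
```

View pics/w2.png

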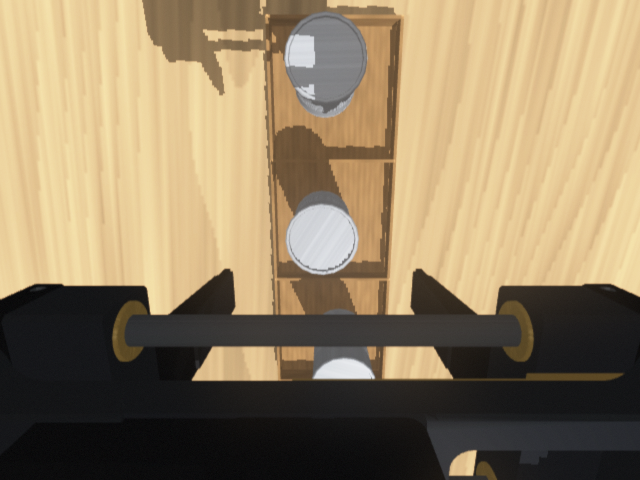

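The left tin stands upright in its cell, with its lid at about (326,57). The middle lid is at (321.5,238.5). I'll descend on it, grip it and lift.

```bash
python3 -m pendant '[[2,0,20,0,0,0],[0,0,40,0,0,0],[0,0,40,0,0,0],[0,0,30,0,0,0],[0,0,16,0,0,0],[0,0,9,0,0,0],[0,0,0,0,0,0],[0,0,0,0,0,0]]' 1
python3 -m pendant '[[0,0,0,0,0,0],[0,0,0,0,0,0],[0,0,0,0,0,0],[0,0,0,0,0,0],[0,0,0,0,0,0],[0,0,0,0,0,0],[0,0,0,0,0,0],[0,0,0,0,0,0]]' 0
```

```text
time: 11.32
ee_pos: [0.5339, -0.0229, 0.0602]
tool_rot: [0.679, 0.735, 0.0, 0.001]
ft_force: [0.3, 0.7, -1.2]
grip_width: 0.0951
finger_force: 0.0
time: 12.32
ee_pos: [0.5334, -0.0228, 0.0594]
tool_rot: [0.679, 0.735, -0.0, -0.0]
ft_force: [-2.1, 0.3, 1.8]
grip_width: 0.0618
finger_force: 30.0
```

```bash
python3 -m pendant '[[0,0,-10,0,0,0],[0,0,-20,0,0,0],[0,0,-20,0,0,0],[0,0,-20,0,0,0],[0,0,-10,0,0,0],[0,0,0,0,0,0],[0,0,0,0,0,0],[0,0,0,0,0,0],[0,0,0,0,0,0]]'
for i in 1 2 3; do python3 -m pendant '[[0,0,0,0,0,0]]' | grep -E 'ee_pos|ft_force|grip_w'; done
```

```text
time: 13.45
ee_pos: [0.5333, -0.0228, 0.1389]
tool_rot: [0.679, 0.735, -0.0, -0.0]
ft_force: [0.4, 0.4, -3.4]
grip_width: 0.0614
finger_force: 30.0
ee_pos: [0.5334, -0.0228, 0.1391]
ft_force: [0.3, 0.5, -2.1]
grip_width: 0.0617
ee_pos: [0.5334, -0.0228, 0.1392]
ft_force: [0.2, -0.5, -1.9]
grip_width: 0.0617
ee_pos: [0.5334, -0.0228, 0.1393]
ft_force: [-0.3, 0.0, -0.8]
grip_width: 0.0619
```

The middle tin averages about 2.0 N, so it is light too. I'll set it down the same way.

```bash
python3 -m pendant '[[0,0,20,0,0,0],[0,0,25,0,0,0],[0,0,18,0,0,0],[0,0,8,0,0,0],[0,0,4,0,0,0],[0,0,3,0,0,0],[0,0,1,0,0,0],[0,0,0.7,0,0,0],[0,0,0.6,0,0,0],[0,0,0,0,0,0],[0,0,0,0,0,0],[0,0,0,0,0,0]]'
```

```text
time: 15.32
ee_pos: [0.5335, -0.0229, 0.0593]
tool_rot: [0.679, 0.735, 0.0, 0.0]
ft_force: [-1.4, -0.1, 6.3]
grip_width: 0.0615
finger_force: 30.0
```

```bash
python3 -m pendant '[[0,0,0,0,0,0],[0,0,0,0,0,0],[0,0,0,0,0,0],[0,0,0,0,0,0],[0,0,-10,0,0,0],[0,0,-45,0,0,0],[0,0,-60,0,0,0],[0,0,-41,0,0,0],[-46,6,0,0,0,0],[-50,7,0,0,0,0],[-46,7,0,0,0,0],[0,0,0,0,0,0]]' 1
python3 -m pendant '[[0,0,0,0,0,0],[0,0,0,0,0,0]]' >/dev/null
python3 - <<'E'
from h import *
ci=manip.camera_info("wrist"); im=manip.get_image("wrist"); cv2.imwrite("pics/w3.png",im)
f=240/np.tan(np.radians(ci["fov_y"]/2)); v=R.from_quat(ci["attitude"]).inv().apply(np.array([.5652,-.1649,.108])-ci["eye"]); c=v[:2]/v[2]*f+[ci["cx"],ci["cy"]]; print(c,31*f/v[2]/1000)
x,y=c.astype(int); e,p=lid(im,ci,(x-52,x+52,y-52,y+50)); print(e,p)
p[2]=.059; print(togo(p,np.radians(4.7)))
E
```

```text
time: 16.82
ee_pos: [0.5648, -0.1654, 0.2154]
tool_rot: [0.68, 0.733, -0.0, 0.0]
ft_force: [-0.4, 0.2, 0.2]
grip_width: 0.0951
finger_force: 0.0
[322.41346695 244.47104249] 36.64961826855224
((322.4119873046875, 241.48080444335938), 36.44374465942383) [ 0.56499125 -0.16229849  0.108     ]
(array([ -0.5513355 ,   0.40035537, 156.37123424]), np.float64(-0.08805070624742939), array([2.13009697e+00, 2.30884697e+00, 6.46407668e-05]), array([ 0.56451574, -0.16176026,  0.21537107]))
```

View pics/w3.png

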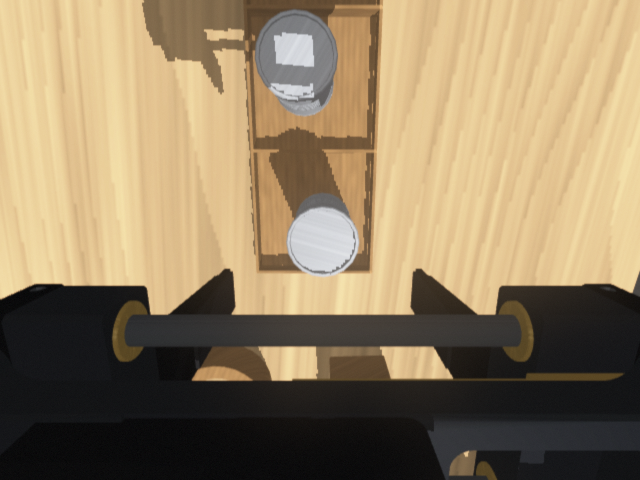

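The middle tin is upright in its cell, with its lid at about (296,55). The right lid is at (322.4,241.5). I'll grip it.

```bash
python3 -m pendant '[[-1,0,20,0,0,0],[0,0,40,0,0,0],[0,0,40,0,0,0],[0,0,30,0,0,0],[0,0,16,0,0,0],[0,0,10,0,0,0],[0,0,0,0,0,0],[0,0,0,0,0,0]]' 1
python3 -m pendant '[[0,0,0,0,0,0],[0,0,0,0,0,0],[0,0,0,0,0,0],[0,0,0,0,0,0],[0,0,0,0,0,0],[0,0,0,0,0,0],[0,0,0,0,0,0],[0,0,0,0,0,0]]' 0
```

```text
time: 18.12
ee_pos: [0.5651, -0.164, 0.0599]
tool_rot: [0.679, 0.735, 0.0, 0.001]
ft_force: [0.2, -0.6, 0.8]
grip_width: 0.0947
finger_force: 0.0
time: 19.12
ee_pos: [0.5647, -0.1638, 0.0591]
tool_rot: [0.679, 0.735, -0.0, 0.0]
ft_force: [-1.9, -1.0, 1.9]
grip_width: 0.0618
finger_force: 30.0
```

```bash
python3 -m pendant '[[0,0,-10,0,0,0],[0,0,-20,0,0,0],[0,0,-20,0,0,0],[0,0,-20,0,0,0],[0,0,-10,0,0,0],[0,0,0,0,0,0],[0,0,0,0,0,0],[0,0,0,0,0,0],[0,0,0,0,0,0]]'
for i in 1 2 3; do python3 -m pendant '[[0,0,0,0,0,0]]' | grep -E 'ee_pos|ft_force|grip_w'; done
```

```text
time: 20.25
ee_pos: [0.5645, -0.1638, 0.1386]
tool_rot: [0.679, 0.735, -0.0, -0.0]
ft_force: [0.3, -0.2, -4.7]
grip_width: 0.0614
finger_force: 30.0
ee_pos: [0.5646, -0.1638, 0.1388]
ft_force: [0.7, 0.6, -5.1]
grip_width: 0.0618
ee_pos: [0.5647, -0.1638, 0.1389]
ft_force: [-0.8, 0.5, -5.6]
grip_width: 0.0615
ee_pos: [0.5647, -0.1638, 0.139]
ft_force: [-0.4, 0.1, -4.2]
grip_width: 0.0617
```

The right tin weighs about 4.9 N, so it is the heaviest. It was the last, so I'll keep hold of it and raise it to about 20 cm.

```bash
python3 -m pendant '[[0,0,-15,0,0,0],[0,0,-25,0,0,0],[0,0,-30,0,0,0],[0,0,-25,0,0,0],[0,0,-15,0,0,0],[0,0,-10,0,0,0],[0,0,0,0,0,0],[0,0,0,0,0,0],[0,0,0,0,0,0],[0,0,0,0,0,0],[0,0,0,0,0,0],[0,0,0,0,0,0]]'
python3 - <<'E'
from h import *
cv2.imwrite("pics/end.png",manip.get_image("scene")); print(np.abs(manip.read_state()["qd"]).max())
E
```

```text
time: 22.12
ee_pos: [0.5647, -0.1638, 0.259]
tool_rot: [0.679, 0.735, -0.0, 0.0]
ft_force: [-0.3, 0.6, -5.4]
grip_width: 0.0617
finger_force: 30.0
0.0021275796675041957
```

View pics/end.png

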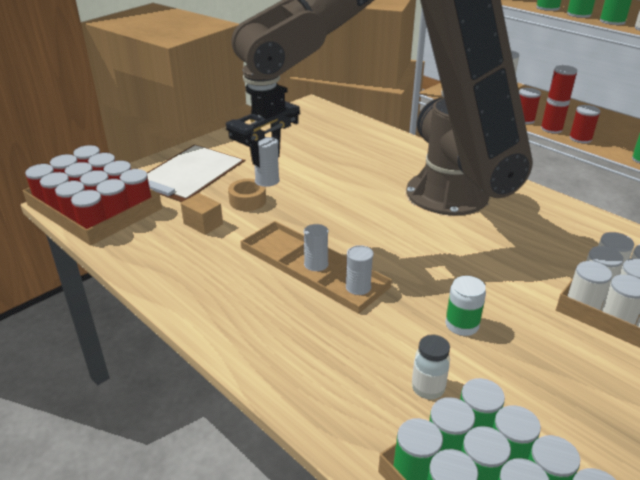

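The heavy tin is held upright in the gripper at about (266,165). The other two stand in their cells at (316,248) and (359,271), and the bystanders have not moved.

```bash
python3 -c "
from cell import manip
print(manip.hand_in())"
```

```text
the job is handed in; nothing more can be done
None
```

I hefted all three tins from left to right and handed the job in at about 22 s: the right-hand one is the heaviest (about 4.9 N against about 2 N each) and is held upright and still about 20 cm up, with the other two back upright in their own cells and the other goods untouched.

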